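# Set the hopper's slide gate to half open and latch it

### The arm

A 6-joint arm with a two-finger parallel gripper is mounted at the origin on the work surface. World frame = base frame: x ahead of the robot, y to its left, z up, the work surface at z = 0. Lengths are in m, angles in rad, forces in N, time in s.
With the tool pointing down it reaches from about 0.35 to 1 m from the base axis. Payload 7.1 kg.
Tool frame: the origin (TCP) lies at the very end of the fingers, on their centre line; the grasp point (between the pads) lies 19 mm behind it; z points along the fingers, y is the direction in which the jaws open and shut (so a half turn about z gives the same grasp; the last joint's range is limited). The gripper opens to 85 mm and grips with 20 to 120 N. Pads are 22 mm wide; open, the fingers measure 114 mm over their backs; the gripper's body (76 mm by 85 mm) begins 54 mm behind the grasp point. The pads swing forward as they close: fully open they stand 13 mm farther back than shut.
Start: joints at [1.182, 0.423, 1.63, -0, 1.089, -0.019], TCP at [0.226, 0.583, 0.231] pointing down, gripper open.
Joint ranges: [-3, 3], [-0.9, 2.11], [0.09, 2.58], [-1.31, 4.45], [0.11, 2.69], [-2.54, 2.54]. Speed limits (rad/s): [2.39, 2.39, 3.01, 3.14, 3.14, 3.14].

### API

Orientations are given as a unit quaternion [x, y, z, w].
In Python, from rig import manip, vision gives the robot as it stands.
- The arm moves only by the tool move_arm, never from a script. Its argument "increments" is a list of rows, each a list of 3 entries, a list of its own where there are three numbers: the opening, from 0 (shut) to 1 (fully open), then the shift along the tool's x, y, z normalised to -1 to 1, where 1 is 0.15 m, then the turn about the tool's z normalised to -1 to 1, where 1 is 30 degrees. A call has 1 to 5 rows; each row is the pose to reach, as a shift and turn from the pose commanded when the call began, along the tool's axes at that moment; what a row does not reach only later rows make up. A row lasts 1/8 s, in which the tool goes at most 62.5 mm and 10.7 degrees, less where a joint would pass 70% of its speed; a pose out of reach is approached as far as the arm can. A call with a number of a shift or a turn outside -1 to 1 is refused whole. A call with a gripper value outside its range is refused whole. The fingers move at their own pace and stop on an object; "squeeze" is the grip in N (left out, the last holds). Time passes only in rows, so rows that repeat a pose let the fingers close. It gives the time, the measured TCP pose, the force and the opening at its end, in the units of the state.
- manip.get_obs(): the state, without advancing time (a new reading comes with each control period).
- vision.grab_frame(name): name is "scene" or "top"; returns a dict with "img" (480x640x3 uint8, red, green, blue), "depth" (480x640 float32, m along the optical axis (not along the pixel's ray), 0 where there is no reading), "vfov" (degrees; the focal length in pixels is half the picture's height over the tangent of half this angle, whatever the lens; pixels are square), "cx", "cy" (the principal point, pixels), "distortion" ([k1, k2, p1, p2, k3] as OpenCV has them; the pictures are not rectified), "position" and "orientation" of the camera in the world. Camera axes: x right, y down, z forward; pixel columns grow to the right and rows downward; lengths in m; the calibration is good to about 2 mm. A picture is of the moment at which its call begins.
- manip.sign_off(): hands the job in, once; it reports no verdict.
The state is a dict: "t": time; "q": joint angles; "qd": joint speeds; "effort": joint torques, N m; "tcp_pos": TCP position; "tcp_rot": TCP orientation; "ft_force": force on the tool from outside, world axes, zero at the start; "torque": the same for the moment, N m; "width": finger opening in m.
Only numpy, scipy, OpenCV 4.12 (cv2) and the standard library are available. Lean on these libraries where they do the work, as an engineer would, in place of code of your own. Each camera call takes 0.05 s, during which the arm holds its last target.

### The job

Set the empty bench hopper up for the next run: swing the orange latch lever open, pull the stiff slide gate out by its black handle until the front edge of the blade is level with the red half-open lines on the two rails, then swing the lever back fully home so that the gate is locked there. Leave the tote under the spout and the other things on the bench where they are.

Things in the scene. Friction and masses are not known exactly. Their poses are not given: they have to be found in the camera images.
- hopper: Fixed bench hopper: sheet-metal funnel (mouth about 200 x 200 mm, rim 353 mm up) on a green stand. Origin on the bench under the middle of its 110 mm throat; funnel reaches x = +-113, y = -70 to +155 mm. Two 28 mm wide rails, centred at x = +-80 mm, tops 178 mm up, run out along its -y axis to y = -285 mm; the gate pulls out between them. Place and yaw vary; rails point roughly to world -y
- gate (a joint): How far the slide gate is pulled out, in m: 0 shut, 0.095 end stop. It can be locked at 0 (shut), 0.030, 0.060 (half open, the red lines) and 0.090. Starts locked at 0 to 0.002. Stiff: sliding friction about 11 N with the latch lever open; it stays where it is left. With the lever home it is locked and must not be forced
- gate_handle (a point): Middle of the gate's handle: a black round bar, 14 mm thick, 94 mm long, lying across the rails (along the hopper's x axis), its centre line 212 mm above the bench and 40 mm above the steel blade, on two posts 60 mm apart. Axes as the hopper's; it moves along the hopper's -y when pulled
- gate_edge (a point): Middle of the top of the blade's front edge (the edge farthest out along the rails), 172 mm above the bench, 15 mm farther out than the handle's centre line. Axes as the hopper's
- mark (a point): Fixed point midway between the two red half-open lines (6 mm wide, across the rails' tops and outer sides), at blade height, 245 mm from the hopper's origin along its -y axis. Axes as the hopper's. The blade's front edge belongs here. Thin black lines 30 mm either side of the red ones are the quarter and three-quarter settings
- latch (a joint): Angle of the orange latch lever, in rad: 0 fully home (hard stop), 1.1 fully open (hard stop); grows anticlockwise seen from above. Home, its steel toe stands in a notch of the bar on the blade and locks the gate (about 4 mm of play each way); above 0.6 the gate is free. It goes home only with a notch in line within about 5 mm. Stays where it is left; 2 N at its end swings it. Starts at 0 to 0.04
- latch_pivot (a point): On the lever's vertical swing axis, 219 mm above the bench, at the hopper's x = 55, y = -150 mm. Its x axis runs out along the lever's arm: home, 60 degrees clockwise of the hopper's x axis, slanting outwards over the rail at the hopper's +x side; fully open, 3 degrees anticlockwise of the hopper's x axis, straight across that rail
- latch_tip (a point): On the middle line of the lever's arm near its round end, 80 mm out from the swing axis, 219 mm above the bench. The arm is an orange round bar 16 mm thick, reaching 100 mm from the axis, with a gap of about 33 mm below it down to the rail's top. Axes as the pivot's
- tote: Grey open plastic box, 150 x 205 x 85 mm, standing loose on the bench under the hopper's spout. Origin at the centre of its underside. Leave it there
- sleeve: Bystander: loose steel sleeve, 60 mm across and 62 mm tall, standing on the bench. Origin at the centre of its underside
- snips: Bystander: loose tin snips with blue handles, about 240 x 113 mm, 17 mm high, lying on the bench, jaws to their own +x. Origin on the bench near their middle
- oiler: Bystander: loose white spray bottle with a grey trigger head, 68 mm across and 212 mm tall, standing on the bench. Origin at the centre of its underside

How it is judged:
By the outcome, as a careful person would: the job done as asked, in the order asked, and still so for the second after the job is handed in, with the robot touching nothing.
It also fails if it takes over 64 s, if anything falls off the work surface, if the arm or the gripper's body presses on something with over 40 N, if the wrist force passes 120 N, or if a joint passes its speed limit or range.

## Working session

There is one attempt and no reset: what is moved stays moved. The work goes in short steps, Python scripts to look and compute and a tool call to move; the robot and the scene stay as the last step left them, time stands still between calls to the robot, and variables do not carry over. Pictures are saved under pics/ and viewed, and the job is handed in when it is done.

Besides the shell and the picture viewer there is one more tool, called after ">>>" in YAML: its name, and indented under it one key for each argument. move_arm: Moves the arm, as the interface text tells. Scaled input: -1 to 1 covers 0.15 m each way for a shift and 30 degrees each way for a turn. Its arguments: {"type":"object","properties":{"increments":{"type":"array"},"squeeze":{"type":"number"}},"required":["increments"]}

```bash
mkdir -p pics; ls; cat > h.py <<'E'
import numpy as np,cv2,pickle
from scipy.spatial.transform import Rotation as R
from rig import manip,vision
def K(f):
    h,w=f["img"].shape[:2]; fl=h/2/np.tan(np.radians(f["vfov"])/2)
    return np.array([[fl,0,f["cx"]],[0,fl,f["cy"]],[0,0,1]])
def ray(f,px):
    px=np.array(px,float).reshape(-1,1,2)
    u=cv2.undistortPoints(px,K(f),np.array(f["distortion"],float)).reshape(-1,2)
    d=np.c_[u,np.ones(len(u))]@R.from_quat(f["orientation"]).as_matrix().T
    return np.array(f["position"]),d
def onplane(f,px,z):
    o,d=ray(f,px); return o+d*((z-o[2])/d[:,2])[:,None]
def proj(f,P):
    Rm=R.from_quat(f["orientation"]).as_matrix()
    p=(np.array(P,float).reshape(-1,3)-f["position"])@Rm
    return cv2.projectPoints(p,np.zeros(3),np.zeros(3),K(f),np.array(f["distortion"],float))[0].reshape(-1,2)
def cloud(f):
    v,u=np.mgrid[0:480,0:640]; o,d=ray(f,np.stack([u,v],-1).reshape(-1,2))
    return (o+d*f["depth"].reshape(-1,1)).reshape(480,640,3)
def grab(n,tag):
    f=vision.grab_frame(n); cv2.imwrite(f"pics/{tag}_{n}.png",f["img"][:,:,::-1]); pickle.dump(f,open(f"pics/{tag}_{n}.pkl","wb")); return f
def load(n,tag): return pickle.load(open(f"pics/{tag}_{n}.pkl","rb"))
E
python3 - <<'E'
from h import *
for n in("scene","top"):
    f=grab(n,"a"); print(n,f["vfov"],f["position"],f["orientation"],f["distortion"],(f["depth"]>0).mean())
o=manip.get_obs(); print(o)
E
```

```text
pics
scene 47.277428712054295 [0.90424059 0.09974956 1.17068614] [ 0.68119522  0.71442325 -0.11564397 -0.11044889] [-0.13242155  0.          0.          0.          0.        ] 0.9961197916666666
top 42.3263922178435 [0.43199918 0.06449241 1.62957842] [ 0.7153904  -0.69672824  0.02994225 -0.04347175] [-0.01042796  0.          0.          0.          0.        ] 0.9961946614583334
{'t': 0.1, 'q': array([ 1.18201132e+00,  4.23798942e-01,  1.63062324e+00, -5.27149942e-06,
        1.08855985e+00, -1.90270157e-02]), 'qd': array([ 9.07817844e-04, -8.63943643e-04, -2.12456864e-03,  3.22764319e-05,
        2.00652269e-03,  9.66129369e-04]), 'effort': array([ 7.53435961e-04, -5.58429265e+01, -2.82446927e+01, -2.61756850e-05,
        2.99074360e-03, -1.38267313e-05]), 'tcp_pos': array([0.2256755 , 0.58230742, 0.23059806]), 'tcp_rot': array([ 1.83826347e-01,  9.82958489e-01, -6.80770557e-04, -1.38385895e-04]), 'ft_force': array([0.36075195, 0.22467667, 0.72635142]), 'torque': array([-0.01784974, -0.04289435, -0.02581485]), 'width': 0.08559446678097107}
```

View pics/a_scene.png

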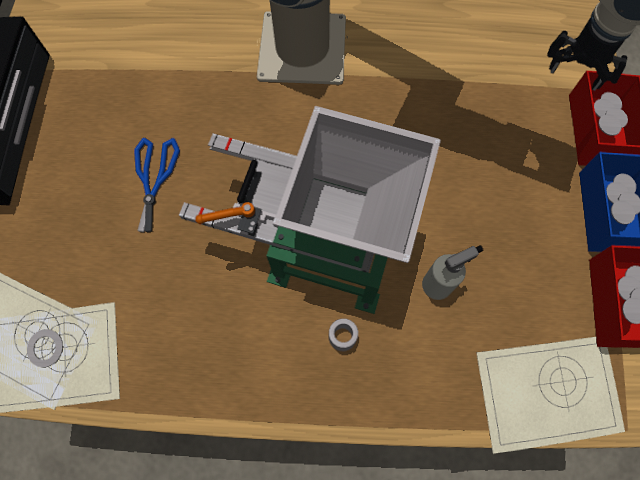

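View pics/a_top.png

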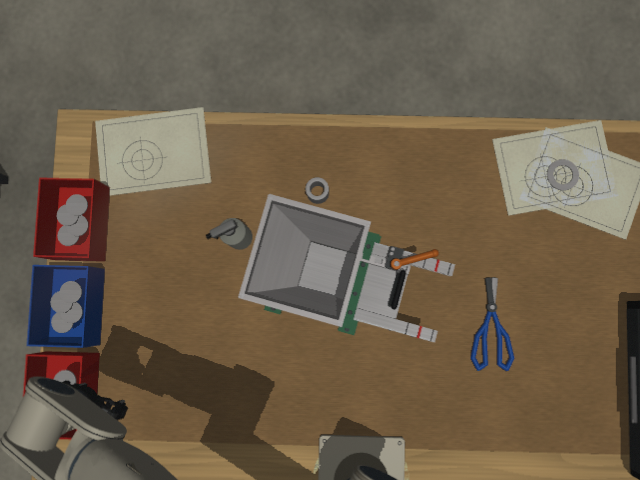

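The scene view shows the lever from its pivot (248,210) to its tip (200,217), the handle near (249,180), and a red line at (229,143). In the top view the pivot is at (397,264), the tip at (437,254), the handle at (398,289), and the red lines at (437,267) and (420,332).

```bash
cat > m.py <<'E'
from h import *
def masks(f):
    hsv=cv2.cvtColor(f["img"],cv2.COLOR_RGB2HSV)
    H,S,V=[hsv[...,i].astype(int) for i in range(3)]
    return dict(orange=(H>=7)&(H<=16)&(S>190)&(V>120), red=((H<5)|(H>174))&(S>120)&(V>90), black=(V<45))
if __name__=="__main__":
    for n in("scene","top"):
        f=load(n,"a"); C=cloud(f)
        for k,m in masks(f).items():
            nn,l,s,c=cv2.connectedComponentsWithStats(m.astype(np.uint8))
            for i in range(1,nn):
                mm=l==i
                if s[i,4]<8: continue
                z=np.median(C[mm],0)
                if 0.1<z[2]<0.26 and abs(z[1])<.35 and z[0]>.2: print(n,k,s[i],c[i].round(1),z.round(3))
E
python3 m.py
python3 - <<'E'
from h import *
a=load("scene","a")["img"][110:260,170:310];b=load("top","a")["img"][220:350,340:470]
cv2.imwrite("pics/crop.png",np.hstack([cv2.resize(a,(400,428),interpolation=2),cv2.resize(b,(400,428),interpolation=2)])[:,:,::-1])
E
```

```text
scene orange [196 202  58  20 363] [224.1 212.8] [ 0.549 -0.103  0.224]
scene red [225 138   7  12  35] [228.1 143.5] [ 0.381 -0.121  0.178]
scene red [199 208   5   6  18] [201.  210.5] [ 0.53  -0.158  0.178]
scene black [241 142   4   8   8] [242.4 145.5] [ 0.385 -0.091  0.177]
scene black [237 160  24  43 527] [249.2 183.7] [ 0.479 -0.065  0.215]
scene black [246 214   9   5  19] [250.6 216.7] [ 0.547 -0.056  0.2  ]
scene black [248 223  10  13  45] [253.5 230.2] [ 0.574 -0.048  0.19 ]
scene black [ 295  232   71   36 1015] [330.8 250.1] [0.6   0.1   0.182]
scene black [290 249   5   4  11] [291.6 250.5] [0.599 0.023 0.165]
scene black [ 267  253  120   61 2333] [336.5 277.4] [0.633 0.126 0.149]
scene black [445 256  31  17  85] [455.8 265.3] [0.624 0.33  0.198]
top orange [398 250  40  16 173] [417.7 257.6] [ 0.551 -0.107  0.223]
top red [435 260   5  11  21] [436.6 264.8] [ 0.539 -0.159  0.176]
top red [417 326   5  12  25] [418.9 331.6] [ 0.382 -0.12   0.177]
top black [389 270  16  39 309] [396.7 289.1] [ 0.479 -0.064  0.214]
```

View pics/crop.png

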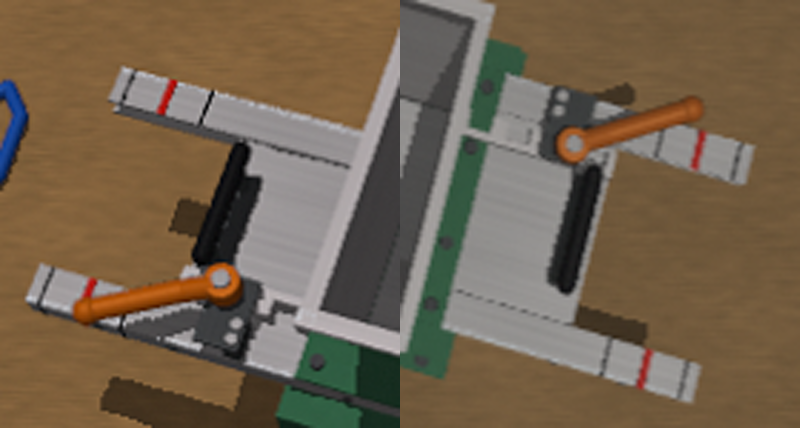

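```bash
cat > m2.py <<'E'
from m import *
import sys
def tri(rs):
    A=np.zeros((3,3));b=np.zeros(3)
    for o,d in rs:
        d=d/np.linalg.norm(d);P=np.eye(3)-np.outer(d,d);A+=P;b+=P@o
    x=np.linalg.solve(A,b); return x,[np.linalg.norm((np.eye(3)-np.outer(d,d)/(d@d))@(x-o)) for o,d in rs]
def run(tag):
    out={}
    for n in("scene","top"):
        f=load(n,tag);C=cloud(f);M=masks(f)
        reg=(C[...,0]>.3)&(C[...,0]<.68)&(C[...,1]>-.3)&(C[...,1]<0.02)
        for k,m in (("handle",M["black"]&(C[...,2]>.206)&(C[...,2]<.235)),("lever",M["orange"]&(C[...,2]>.195)&(C[...,2]<.26)),("red",M["red"]&(C[...,2]>.17)&(C[...,2]<.185))):
            m=m&reg
            if k=="red":
                nn,l,s,c=cv2.connectedComponentsWithStats(m.astype(np.uint8))
                for i in range(1,nn):
                    if s[i,4]>8: print(n,"red",c[i].round(1),onplane(f,c[i],.178)[0].round(4),s[i,4])
                continue
            v,u=np.nonzero(m);px=np.c_[u,v].astype(float)
            if len(px)<10: continue
            c=px.mean(0);w,V=np.linalg.eigh(np.cov((px-c).T));a=V[:,1];t=(px-c)@a
            e=np.array([c+a*t.min(),c+a*t.max()]); 
            zz=.212 if k=="handle" else .219
            W=onplane(f,e,zz)
            if k=="handle" and W[0,0]>W[1,0]: e=e[::-1]
            if k=="lever" and W[0,1]<W[1,1]: e=e[::-1]
            W=onplane(f,e,zz);d=W[1]-W[0]
            print(n,k,"ends",W[:,:2].round(4).tolist(),"len",np.linalg.norm(d).round(4),"ang",np.degrees(np.arctan2(d[1],d[0])).round(2),"zmed",np.median(C[m][:,2]).round(4),"c",onplane(f,W[:0] if 0 else c,zz)[0].round(4))
            out[n,k]=(f,e,c)
    for k in("handle","lever"):
        if ("scene",k) in out and ("top",k) in out:
            for i,nm in enumerate(("e0","e1","c")):
                rs=[]
                for n in("scene","top"):
                    f,e,c=out[n,k];p=c if i==2 else e[i];o,d=ray(f,p);rs.append((o,d[0]))
                x,r=tri(rs);print("tri",k,nm,x.round(4),np.round(r,4))
run(sys.argv[1])
E
python3 m2.py a
python3 - <<'E'
from h import *
# rail direction: points of rail tops z~.178
for n in("scene","top"):
    f=load(n,"a");C=cloud(f)
    m=(abs(C[...,2]-.178)<.004)&(C[...,1]<-.1)&(C[...,1]>-.3)&(C[...,0]>.3)&(C[...,0]<.65)
    for nm,mm in(("L",m&(C[...,0]<.46)),("R",m&(C[...,0]>.46))):
        v,u=np.nonzero(mm);P=onplane(f,np.c_[u,v],.178)[:,:2];c=P.mean(0);w,V=np.linalg.eigh(np.cov((P-c).T));a=V[:,1]*-np.sign(V[1,1])
        print(n,nm,len(P),c.round(4),np.degrees(np.arctan2(a[0],-a[1])).round(2), "outmost",((P-c)@a).max().round(4))
E
```

```text
scene handle ends [[0.4331, -0.0566], [0.5224, -0.0786]] len 0.092 ang -13.84 zmed 0.2175 c [ 0.4795 -0.068   0.212 ]
scene lever ends [[0.5339, -0.0504], [0.5617, -0.1557]] len 0.109 ang -75.19 zmed 0.2237 c [ 0.548  -0.1036  0.219 ]
scene red [228.1 143.5] [ 0.3812 -0.1207  0.178 ] 35
scene red [201.  210.5] [ 0.5299 -0.1583  0.178 ] 18
top handle ends [[0.4355, -0.0554], [0.523, -0.0773]] len 0.0902 ang -14.03 zmed 0.2165 c [ 0.479  -0.0663  0.212 ]
top lever ends [[0.5343, -0.0502], [0.5651, -0.1537]] len 0.108 ang -73.47 zmed 0.2227 c [ 0.5511 -0.1065  0.219 ]
top red [436.6 265. ] [ 0.539  -0.1586  0.178 ] 20
top red [418.9 331.6] [ 0.3834 -0.1193  0.178 ] 25
tri handle e0 [ 0.4356 -0.0554  0.2171] [0.0004 0.0004]
tri handle e1 [ 0.523  -0.0777  0.2136] [0.0006 0.0006]
tri handle c [ 0.4792 -0.0672  0.2115] [0.0009 0.0009]
tri lever e0 [ 0.5343 -0.0501  0.2201] [0.0001 0.0001]
tri lever e1 [ 0.5645 -0.153   0.2269] [0.0006 0.0006]
tri lever c [ 0.5502 -0.1041  0.2244] [0.0017 0.0017]
scene L 370 [ 0.3804 -0.1297] -17.03 outmost 0.0307
scene R 478 [ 0.5391 -0.1541] -18.48 outmost 0.0463
top L 253 [ 0.3818 -0.1284] -15.32 outmost 0.0297
top R 318 [ 0.5387 -0.1551] -11.74 outmost 0.0424
```

Both views agree: handle at z ≈ 0.212, lever at z ≈ 0.22, yaw ≈ -13.95°, hopper origin ≈ (0.520, 0.098). The red lines and the lever angle fit this. I'll move up first, align with the hopper and shut the fingers.

>>> move_arm:
  increments:
    - [0,[0,0,-0.4],0]
    - [0,[0,0,-0.8],-0.24]
    - [0,[0,0,-1],-0.24]
    - [0,[0,0,-1],-0.24]
  squeeze: 40

```text
t: 0.6
tcp_pos: [0.2263, 0.5837, 0.3841]
tcp_rot: [0.122, 0.993, 0.002, 0.001]
ft_force: [0.4, 0.5, -0.8]
width: 0.0122
```

```bash
cat > s.py <<'E'
from h import *
O=np.array([.5202,.0982]);yaw=np.radians(-13.95)
X=np.array([np.cos(yaw),np.sin(yaw)]);Y=np.array([-X[1],X[0]])
def st():
    o=manip.get_obs();p=o["tcp_pos"];Rm=R.from_quat(o["tcp_rot"]).as_matrix()
    d=p[:2]-O
    print("t",round(o["t"],2),"tcp",p.round(4),"hop",(np.array([d@X,d@Y])*1000).round(1),"yheading-hopY",round(np.degrees(np.arctan2(Rm[1,1],Rm[0,1]))-90-np.degrees(yaw),2),"tilt",Rm[:,2].round(3),"F",np.round(o["ft_force"],1),"Fhop",np.round([o["ft_force"][:2]@X,o["ft_force"][:2]@Y],1),"w",round(o["width"],4))
if __name__=="__main__": st()
E
python3 s.py
```

```text
t 0.6 tcp [0.2263 0.5837 0.3841] hop [-402.3  400.3] yheading-hopY -0.04 tilt [ 0.002  0.005 -1.   ] F [ 0.4  0.5 -0.8] Fhop [0.2 0.6] w 0.0122
```

>>> move_arm:
  increments:
    - [0,[0,0,-0.4],0]
    - [0,[-0.25,-0.33,-0.6],0]
    - [0,[-0.5,-0.67,-0.6],0]
    - [0,[-0.75,-1,-0.6],0]
    - [0,[-0.75,-1,-0.6],0]

```text
t: 1.23
tcp_pos: [0.2995, 0.4068, 0.47]
tcp_rot: [0.124, 0.992, -0.001, -0.0]
ft_force: [-0.1, 0.5, -0.4]
width: 0.0001
```

>>> move_arm:
  increments:
    - [0,[-0.25,-0.33,0],0]
    - [0,[-0.5,-0.67,0],0]
    - [0,[-0.75,-1,0],0]
    - [0,[-0.75,-1,0],0]

```text
t: 1.72
tcp_pos: [0.3727, 0.2345, 0.47]
tcp_rot: [0.125, 0.992, -0.001, -0.001]
ft_force: [-0.4, 0.9, -0.1]
width: -0.0001
```

```bash
python3 s.py; python3 -c "
from h import *
grab('scene','b')"
```

```text
t 1.73 tcp [0.3727 0.2345 0.47  ] hop [-176.    96.7] yheading-hopY -0.36 tilt [-0.002 -0.001 -1.   ] F [-0.4  0.9 -0.1] Fhop [-0.6  0.7] w -0.0001
```

View pics/b_scene.png

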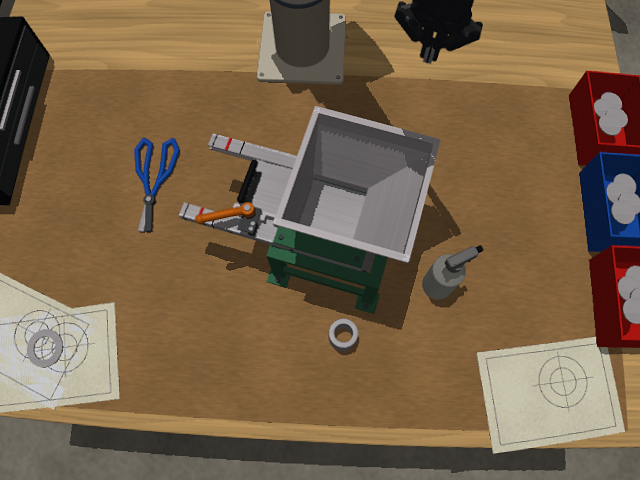

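The gripper is at (435,45), well clear, and nothing has moved. I'll carry on over to the lever.

>>> move_arm:
  increments:
    - [0,[-0.25,-0.33,0],0]
    - [0,[-0.5,-0.67,0],0]
    - [0,[-0.75,-1,0],0]
    - [0,[-0.75,-1,0],0]

```text
t: 2.28
tcp_pos: [0.4457, 0.0628, 0.4701]
tcp_rot: [0.124, 0.992, -0.0, -0.001]
ft_force: [-0.6, 0.0, -0.4]
width: -0.0
```

>>> move_arm:
  increments:
    - [0,[-0.25,-0.33,0],0]
    - [0,[-0.5,-0.67,0],0]
    - [0,[-0.75,-1,0],0]
    - [0,[-0.75,-1,0],0]

```text
t: 2.78
tcp_pos: [0.5191, -0.1089, 0.4695]
tcp_rot: [0.123, 0.992, 0.0, -0.001]
ft_force: [0.9, 0.4, -0.4]
width: -0.0003
```

```bash
python3 s.py
```

```text
t 2.77 tcp [ 0.5191 -0.1089  0.4695] hop [  48.8 -201.3] yheading-hopY -0.12 tilt [-0.002  0.001 -1.   ] F [ 0.9  0.4 -0.4] Fhop [0.7 0.6] w -0.0003
```

>>> move_arm:
  increments:
    - [0,[-0.09,-0.21,0],0]
    - [0,[-0.09,-0.21,0.4],0]
    - [0,[-0.09,-0.21,0.8],0]
    - [0,[-0.09,-0.21,1],0]
    - [0,[-0.09,-0.21,1],0]

```text
t: 3.4
tcp_pos: [0.5219, -0.1389, 0.3186]
tcp_rot: [0.12, 0.993, 0.001, -0.003]
ft_force: [-0.6, -0.2, -0.8]
width: -0.0
```

>>> move_arm:
  increments:
    - [0,[0,0,0.3],0]
    - [0,[0,0,0.5],0]
    - [0,[0,0,0.65],0]
    - [0,[0,0,0.78],0]
    - [0,[0,0,0.78],0]

```text
t: 4.03
tcp_pos: [0.5235, -0.1407, 0.2047]
tcp_rot: [0.121, 0.993, 0.0, -0.0]
ft_force: [0.1, 1.1, 0.5]
width: 0.0003
```

```bash
python3 s.py; python3 - <<'E'
from h import *
grab('scene','c');grab('top','c')
a=load("scene","c")["img"][100:290,130:330];b=load("top","c")["img"][200:370,320:490]
cv2.imwrite("pics/crop2.png",np.hstack([cv2.resize(a,(400,400),interpolation=2),cv2.resize(b,(400,400),interpolation=2)])[:,:,::-1])
E
python3 m2.py c
```

```text
t 4.03 tcp [ 0.5235 -0.1407  0.2047] hop [  60.8 -231. ] yheading-hopY 0.05 tilt [-0.  0. -1.] F [0.1 1.1 0.5] Fhop [-0.2  1.1] w 0.0003
scene handle ends [[0.4426, -0.0442], [0.5502, -0.1245]] len 0.1343 ang -36.73 zmed 0.2176 c [ 0.4831 -0.0743  0.212 ]
scene lever ends [[0.5253, -0.0589], [0.5288, -0.0702]] len 0.0118 ang -72.41 zmed 0.2188 c [ 0.5269 -0.0642  0.219 ]
scene red [228.1 143.5] [ 0.3812 -0.1207  0.178 ] 35
top handle ends [[0.4355, -0.0555], [0.5639, -0.0881]] len 0.1325 ang -14.23 zmed 0.2167 c [ 0.4795 -0.0667  0.212 ]
tri handle e0 [ 0.4349 -0.0519  0.1949] [0.0051 0.0051]
tri handle e1 [ 0.5639 -0.0983  0.2581] [0.0156 0.0156]
tri handle c [ 0.4804 -0.0711  0.2071] [0.0041 0.0041]
```

View pics/crop2.png

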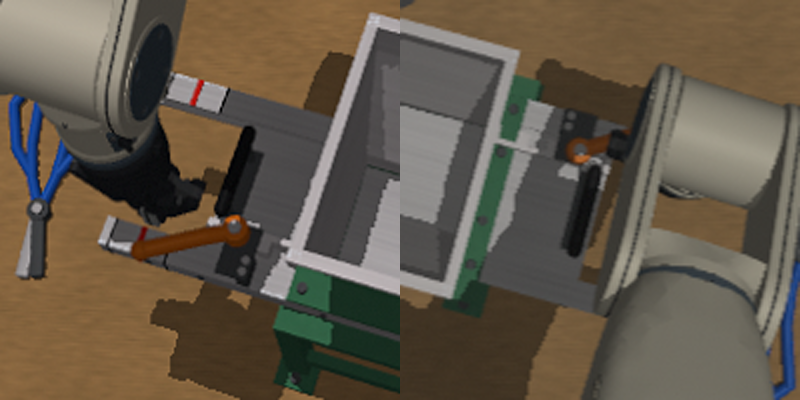

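Scene view: the shut fingers (crop 195,205) are down on the inner side of the lever, with the handle clear. Now I'll swing the lever open along its arc.

>>> move_arm:
  increments:
    - [0,[-0.067,0.023,0],0]
    - [0,[-0.13,0.04,0],0]
    - [0,[-0.19,0.064,0],0]
    - [0,[-0.25,0.1,0],0]
    - [0,[-0.307,0.14,0],0]

```text
t: 4.75
tcp_pos: [0.5732, -0.1326, 0.2041]
tcp_rot: [0.122, 0.993, -0.0, -0.0]
ft_force: [-3.2, 0.1, 0.1]
width: 0.0001
```

```bash
python3 s.py
```

```text
t 4.75 tcp [ 0.5732 -0.1326  0.2041] hop [ 107.1 -211.2] yheading-hopY -0.04 tilt [-0.001  0.    -1.   ] F [-3.2  0.1  0.1] Fhop [-3.1 -0.7] w 0.0001
```

>>> move_arm:
  increments:
    - [0,[-0.05,0.055,0],0]
    - [0,[-0.093,0.11,0],0]
    - [0,[-0.125,0.18,0],0]
    - [0,[-0.15,0.25,0],0]
    - [0,[-0.15,0.25,0],0]

```text
t: 5.38
tcp_pos: [0.6046, -0.1009, 0.2045]
tcp_rot: [0.121, 0.993, 0.0, 0.001]
ft_force: [0.6, -0.0, 0.2]
width: -0.0001
```

```bash
python3 s.py;python3 - <<'E'
from h import *
grab('scene','d');grab('top','d')
a=load("scene","d")["img"][100:290,130:330];b=load("top","d")["img"][200:370,320:490]
cv2.imwrite("pics/crop3.png",np.hstack([cv2.resize(a,(400,400),interpolation=2),cv2.resize(b,(400,400),interpolation=2)])[:,:,::-1])
E
```

```text
t 5.38 tcp [ 0.6046 -0.1009  0.2045] hop [ 129.9 -172.9] yheading-hopY 0.02 tilt [ 0.001  0.    -1.   ] F [ 0.6 -0.   0.2] Fhop [0.6 0.1] w -0.0001
```

View pics/crop3.png

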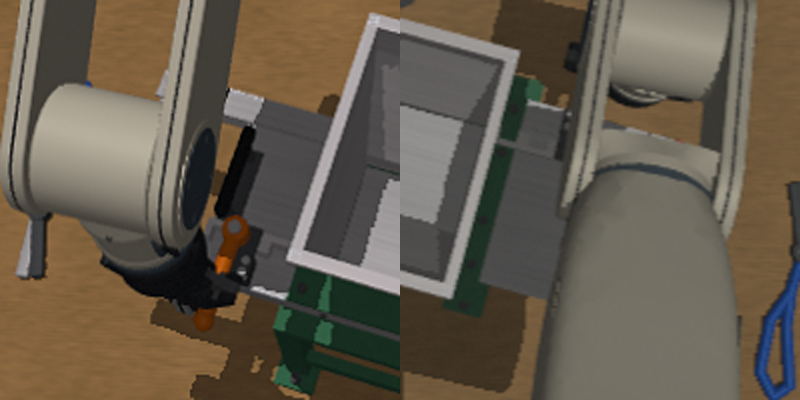

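The scene view shows the lever now lying across the rail, from (235,228) to (205,320) in the crop. I'll nudge it on to the stop.

>>> move_arm:
  increments:
    - [0,[0,0.012,0],0]
    - [0,[0,0.024,0],0]
    - [0,[0,0.024,0],0]

```text
t: 5.85
tcp_pos: [0.6047, -0.0986, 0.2045]
tcp_rot: [0.122, 0.993, -0.0, 0.0]
ft_force: [0.6, -2.0, -0.2]
width: 0.0003
```

```bash
python3 s.py
```

```text
t 5.85 tcp [ 0.6047 -0.0986  0.2045] hop [ 129.4 -170.7] yheading-hopY -0.04 tilt [ 0.001 -0.    -1.   ] F [ 0.6 -2.  -0.2] Fhop [ 1.1 -1.8] w 0.0003
```

>>> move_arm:
  increments:
    - [0,[0,0.014,0],0]
    - [0,[0,0.014,0],0]
    - [0,[0,-0.1,0],0]
    - [0,[0,-0.1,-0.35],0]
    - [0,[0,-0.1,-0.65],0]

```text
t: 6.48
tcp_pos: [0.6004, -0.1135, 0.3028]
tcp_rot: [0.122, 0.993, 0.0, -0.0]
ft_force: [0.4, 0.4, -0.8]
width: 0.0002
```

>>> move_arm:
  increments:
    - [0,[0.3,0,0],0]
    - [0.7,[0.6,0.05,0],0]
    - [0.7,[0.863,0.1,0],0]
    - [0.7,[0.863,0.1,0],0]
    - [0.7,[0.863,0.1,0],0]

```text
t: 7.1
tcp_pos: [0.4795, -0.0674, 0.3023]
tcp_rot: [0.122, 0.993, 0.0, 0.001]
ft_force: [-0.1, 0.4, 0.1]
width: 0.0601
```

```bash
python3 s.py;python3 - <<'E'
from h import *
grab('scene','e');grab('top','e')
a=load("scene","e")["img"][100:290,130:330];b=load("top","e")["img"][200:370,320:490]
cv2.imwrite("pics/crop4.png",np.hstack([cv2.resize(a,(400,400),interpolation=2),cv2.resize(b,(400,400),interpolation=2)])[:,:,::-1])
E
python3 m2.py e
```

```text
t 7.1 tcp [ 0.4795 -0.0674  0.3023] hop [   0.4 -170.6] yheading-hopY -0.05 tilt [ 0.001  0.    -1.   ] F [-0.1  0.4  0.1] Fhop [-0.2  0.4] w 0.0601
scene handle ends [[0.4368, -0.0585], [0.5515, -0.0843]] len 0.1176 ang -12.68 zmed 0.2175 c [ 0.483  -0.0688  0.212 ]
scene lever ends [[0.5654, -0.0678], [0.6299, -0.0819]] len 0.066 ang -12.3 zmed 0.2255 c [ 0.5985 -0.075   0.219 ]
scene red [227. 146.] [ 0.3871 -0.1224  0.178 ] 9
scene red [199.8 213.8] [ 0.5368 -0.1599  0.178 ] 37
top handle ends [[0.4356, -0.0567], [0.4478, -0.0617]] len 0.0131 ang -22.36 zmed 0.2154 c [ 0.442  -0.0593  0.212 ]
top lever ends [[0.5719, -0.0677], [0.631, -0.0797]] len 0.0603 ang -11.51 zmed 0.2241 c [ 0.6032 -0.0741  0.219 ]
top red [418.9 331.8] [ 0.3829 -0.1192  0.178 ] 24
tri handle e0 [ 0.4358 -0.0578  0.2103] [0.001 0.001]
tri handle e1 [ 0.4569 -0.1069 -0.03  ] [0.0244 0.0244]
tri handle c [ 0.4442 -0.0752  0.127 ] [0.0086 0.0086]
tri lever e0 [ 0.5704 -0.0659  0.233 ] [0.0005 0.0005]
tri lever e1 [ 0.6307 -0.0803  0.2224] [0.0009 0.0009]
tri lever c [ 0.6019 -0.0731  0.2295] [0. 0.]
```

View pics/crop4.png

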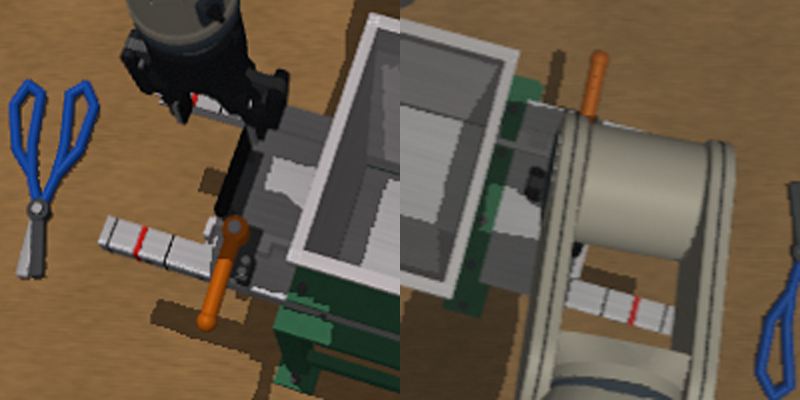

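The lever lies at about -12° in world, so the latch is at about 1.08 rad, open. The open gripper is centred over the handle at hopper (0.4, -170.6). Now I'll lower and grip.

>>> move_arm:
  increments:
    - [0.7,[0,0,0.3],0]
    - [0.7,[0,0,0.55],0]
    - [0.7,[0,0,0.72],0]
    - [0.7,[0,0,0.72],0]
  squeeze: 60

```text
t: 7.7
tcp_pos: [0.4782, -0.0672, 0.1919]
tcp_rot: [0.122, 0.993, 0.0, -0.002]
ft_force: [-0.2, -0.6, 0.6]
width: 0.0599
```

>>> move_arm:
  increments:
    - [0,[0,0,0],0]
    - [0,[0,0,0],0]
    - [0,[0,0,0],0]
    - [0,[0,0,0],0]
    - [0,[0,0,0],0]

```text
t: 8.32
tcp_pos: [0.4794, -0.0685, 0.1951]
tcp_rot: [0.121, 0.993, -0.001, 0.001]
ft_force: [-2.8, -7.9, 4.1]
width: 0.0116
```

```bash
python3 s.py
```

```text
t 8.32 tcp [ 0.4794 -0.0685  0.1951] hop [   0.6 -171.6] yheading-hopY -0.01 tilt [ 0.002 -0.003 -1.   ] F [-2.8 -7.9  4.1] Fhop [-0.8 -8.4] w 0.0116
```

>>> move_arm:
  increments:
    - [0,[0,-0.07,0],0]
    - [0,[0,-0.14,0],0]
    - [0,[0,-0.21,0],0]
    - [0,[0,-0.28,0],0]
    - [0,[0,-0.35,0],0]

```text
t: 8.95
tcp_pos: [0.4673, -0.1167, 0.1951]
tcp_rot: [0.122, 0.993, 0.002, 0.001]
ft_force: [2.1, 12.8, 4.5]
width: 0.0123
```

```bash
python3 s.py;python3 - <<'E'
from h import *
grab('scene','f');grab('top','f')
a=load("scene","f")["img"][100:290,130:330];b=load("top","f")["img"][200:370,320:490]
cv2.imwrite("pics/crop5.png",np.hstack([cv2.resize(a,(400,400),interpolation=2),cv2.resize(b,(400,400),interpolation=2)])[:,:,::-1])
E
python3 m2.py f
```

```text
t 8.95 tcp [ 0.4673 -0.1167  0.1951] hop [   0.5 -221.3] yheading-hopY -0.08 tilt [ 0.003  0.003 -1.   ] F [ 2.1 12.8  4.5] Fhop [-1.1 12.9] w 0.0123
scene handle ends [[0.4595, -0.1224], [0.5619, -0.1113]] len 0.103 ang 6.18 zmed 0.2176 c [ 0.4849 -0.1196  0.212 ]
scene lever ends [[0.5539, -0.0655], [0.6299, -0.0818]] len 0.0777 ang -12.11 zmed 0.225 c [ 0.5927 -0.0738  0.219 ]
scene red [199.8 213.8] [ 0.5368 -0.1599  0.178 ] 37
top lever ends [[0.5582, -0.0649], [0.6327, -0.0798]] len 0.076 ang -11.36 zmed 0.2245 c [ 0.5969 -0.0726  0.219 ]
top red [437.3 262.3] [ 0.5453 -0.1602  0.178 ] 12
tri lever e0 [ 0.5574 -0.0639  0.2284] [0.0001 0.0001]
tri lever e1 [ 0.6318 -0.0798  0.2262] [0.0007 0.0007]
tri lever c [ 0.5958 -0.0719  0.2285] [0.0002 0.0002]
```

View pics/crop5.png

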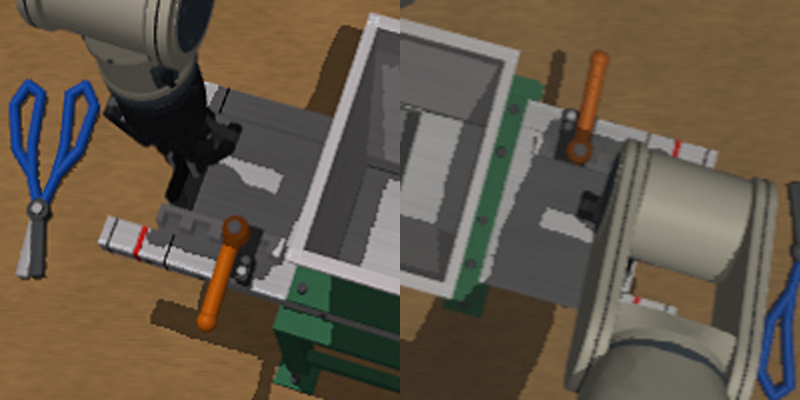

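The gate has come out by about 50 mm, with the lever still open. Now the last 10 mm.

>>> move_arm:
  increments:
    - [0,[0,-0.02,0],0]
    - [0,[0,-0.04,0],0]
    - [0,[0,-0.055,0],0]
    - [0,[0,-0.067,0],0]
    - [0,[0,-0.067,0],0]

```text
t: 9.68
tcp_pos: [0.4648, -0.1266, 0.1951]
tcp_rot: [0.122, 0.993, 0.001, 0.001]
ft_force: [1.8, 9.9, 5.3]
width: 0.0122
```

```bash
python3 s.py
```

```text
t 9.68 tcp [ 0.4648 -0.1266  0.1951] hop [   0.4 -231.5] yheading-hopY -0.08 tilt [ 0.003  0.002 -1.   ] F [1.8 9.9 5.3] Fhop [-0.6 10.1] w 0.0122
```

>>> move_arm:
  increments:
    - [0,[0,0.008,0],0]
    - [0.7,[0,0.008,0],0]
    - [0.7,[0,0.008,0],0]
    - [0.7,[0,0.008,-0.3],0]
    - [0.7,[0,0.008,-0.7],0]

```text
t: 10.3
tcp_pos: [0.463, -0.1264, 0.2988]
tcp_rot: [0.122, 0.993, 0.0, -0.002]
ft_force: [1.0, -0.4, 0.1]
width: 0.06
```

```bash
python3 s.py; python3 -c "
from h import *
print(manip.get_obs()['q'].round(3))"
```

```text
t 10.3 tcp [ 0.463  -0.1264  0.2988] hop [  -1.4 -231.8] yheading-hopY -0.05 tilt [-0.004  0.001 -1.   ] F [ 1.  -0.4  0.1] Fhop [ 1.1 -0.1] w 0.06
[-0.291  0.127  1.87   0.     1.148 -1.618]
```

>>> move_arm:
  increments:
    - [0.7,[0,-0.3,-0.1],0]
    - [0.7,[0,-0.6,-0.3],0]
    - [0.7,[0,-1,-0.3],0]
    - [0.7,[0,-1,-0.3],0]

```text
t: 10.8
tcp_pos: [0.4268, -0.2755, 0.3442]
tcp_rot: [0.124, 0.992, -0.001, 0.0]
ft_force: [-0.8, 0.6, 0.3]
width: 0.0602
```

>>> move_arm:
  increments:
    - [0.7,[0,-0.4,0],0]
    - [0.7,[0,-0.7,0],0]
    - [0.7,[0,-0.7,0],0]

```text
t: 11.18
tcp_pos: [0.4018, -0.3756, 0.3433]
tcp_rot: [0.123, 0.992, 0.0, -0.0]
ft_force: [-0.0, 1.1, -0.3]
width: 0.0597
```

```bash
python3 s.py;python3 - <<'E'
from h import *
grab('scene','g');grab('top','g')
a=load("scene","g")["img"][120:240,170:290];b=load("top","g")["img"][235:355,350:470]
cv2.imwrite("pics/crop6.png",np.hstack([cv2.resize(a,(400,400),interpolation=2),cv2.resize(b,(400,400),interpolation=2)])[:,:,::-1])
E
python3 m2.py g
```

```text
t 11.18 tcp [ 0.4018 -0.3756  0.3433] hop [  -0.6 -488.4] yheading-hopY -0.2 tilt [-0.  0. -1.] F [-0.   1.1 -0.3] Fhop [-0.3  1. ] w 0.0597
scene handle ends [[0.4178, -0.116], [0.5328, -0.1409]] len 0.1176 ang -12.23 zmed 0.2173 c [ 0.4639 -0.1259  0.212 ]
scene lever ends [[0.5264, -0.0583], [0.6298, -0.0823]] len 0.1062 ang -13.07 zmed 0.2241 c [ 0.5801 -0.0707  0.219 ]
scene red [228.1 143.5] [ 0.3812 -0.1207  0.178 ] 35
scene red [199.9 213.5] [ 0.5362 -0.1597  0.178 ] 37
top handle ends [[0.4217, -0.1132], [0.509, -0.1351]] len 0.09 ang -14.08 zmed 0.2161 c [ 0.4649 -0.124   0.212 ]
top lever ends [[0.5263, -0.0575], [0.6327, -0.0801]] len 0.1088 ang -12.0 zmed 0.2227 c [ 0.5866 -0.0703  0.219 ]
top red [436.6 265. ] [ 0.539  -0.1586  0.178 ] 20
top red [418.9 331.8] [ 0.3829 -0.1193  0.178 ] 26
tri handle e0 [ 0.4219 -0.1131  0.2203] [0.001 0.001]
tri handle e1 [ 0.513  -0.1474  0.1636] [0.0056 0.0056]
tri handle c [ 0.465  -0.1244  0.2147] [0.0008 0.0008]
tri lever e0 [ 0.5263 -0.0579  0.2191] [0.0004 0.0004]
tri lever e1 [ 0.6318 -0.0801  0.2264] [0.0008 0.0008]
tri lever c [ 0.585  -0.0686  0.233 ] [0.0004 0.0004]
```

View pics/crop6.png

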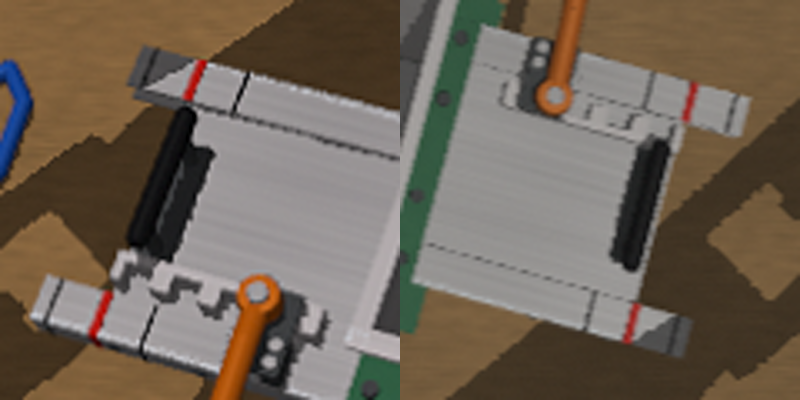

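The handle has moved about 59.4 mm by the top view. Next I'll measure the blade edge itself against the red lines, using brightness profiles along hopper -y.

```bash
cat > edge.py <<'E'
from s import *
import sys
tag=sys.argv[1]
from scipy.ndimage import map_coordinates
ys=np.arange(-285,-205,.5)/1000
for n in("top","scene"):
    f=load(n,tag);img=f["img"].astype(float)
    def prof(x,z):
        P=np.array([np.r_[O+x*X+y*Y,z] for y in ys]);p=proj(f,P)
        return np.array([map_coordinates(img[...,c],[p[:,1],p[:,0]],order=1) for c in range(3)])
    for x in(-.062,-.056,-.05,.05,.056,.062):
        s=prof(x,.172);sat=(s[2]-s[0]*0).copy()  # blue channel: steel high, wood/shadow low
        g=np.gradient(cv2.GaussianBlur(sat.reshape(1,-1).astype(np.float32),(0,0),3).ravel())
        i=g.argmax();print(n,"edge x",x,"y",(ys[i]*1000).round(1),"g",g[i].round(1),"in/out",sat[min(i+12,159)].round(),sat[max(i-12,0)].round())
    for x in(-.088,-.08,-.072,.072,.08,.088):
        s=prof(x,.178);r=np.clip(s[0]-s[1]-30,0,None)
        if r.sum()>0:print(n,"red x",x,((r*ys).sum()/r.sum()*1000).round(1))
E
python3 edge.py g
```

```text
top edge x -0.062 y -244.5 g 9.6 in/out 151.0 33.0
top edge x -0.056 y -244.5 g 10.8 in/out 151.0 36.0
top edge x -0.05 y -244.5 g 10.1 in/out 150.0 35.0
top edge x 0.05 y -247.5 g 8.0 in/out 136.0 59.0
top edge x 0.056 y -246.5 g 8.2 in/out 116.0 61.0
top edge x 0.062 y -246.5 g 6.4 in/out 121.0 62.0
top red x -0.088 -244.1
top red x -0.08 -244.2
top red x -0.072 -244.1
top red x 0.072 -244.4
top red x 0.08 -244.6
top red x 0.088 -244.7
scene edge x -0.062 y -238.5 g 16.3 in/out 154.0 16.0
scene edge x -0.056 y -237.0 g 15.2 in/out 153.0 16.0
scene edge x -0.05 y -236.5 g 16.8 in/out 155.0 16.0
scene edge x 0.05 y -252.5 g 14.6 in/out 135.0 59.0
scene edge x 0.056 y -238.0 g 10.8 in/out 158.0 63.0
scene edge x 0.062 y -246.0 g 14.1 in/out 146.0 68.0
scene red x -0.088 -246.1
scene red x -0.08 -246.2
scene red x -0.072 -246.2
scene red x 0.072 -246.6
scene red x 0.08 -246.7
scene red x 0.088 -246.7
```

In the top view the edge is at -244.5 to -246.5 against red lines at -244.4. On the right in the scene view it's -246.0 against -246.6. That makes it level within about 1 mm; the left scene samples are hidden by the handle. Next I'll straddle the lever to swing it home.

>>> move_arm:
  increments:
    - [0.5,[-0.2,0.4,0],0]
    - [0.5,[-0.35,0.8,0],0]
    - [0.5,[-0.45,1,0],0]
    - [0.5,[-0.45,1,0],0]

```text
t: 11.78
tcp_pos: [0.5055, -0.2411, 0.3438]
tcp_rot: [0.119, 0.993, 0.0, -0.0]
ft_force: [0.3, -0.7, -0.0]
width: 0.0425
```

>>> move_arm:
  increments:
    - [0.5,[-0.2,0.4,0],0]
    - [0.5,[-0.35,0.8,0],0]
    - [0.5,[-0.44,1,0],0]
    - [0.5,[-0.44,1,0],0]

```text
t: 12.28
tcp_pos: [0.605, -0.1129, 0.3435]
tcp_rot: [0.12, 0.993, 0.0, -0.0]
ft_force: [0.4, 0.6, 0.2]
width: 0.043
```

>>> move_arm:
  increments:
    - [0.5,[0,0.15,0],0]
    - [0.5,[0,0.27,0],0]
    - [0.5,[0,0.27,0],0]
    - [0.5,[0,0.27,0],0]

```text
t: 12.78
tcp_pos: [0.6141, -0.0762, 0.3439]
tcp_rot: [0.122, 0.993, -0.0, 0.0]
ft_force: [-0.1, -0.8, 0.2]
width: 0.0426
```

```bash
python3 s.py
```

```text
t 12.78 tcp [ 0.6141 -0.0762  0.3439] hop [ 133.1 -146.6] yheading-hopY -0.04 tilt [-0. -0. -1.] F [-0.1 -0.8  0.2] Fhop [ 0.1 -0.8] w 0.0426
```

>>> move_arm:
  increments:
    - [0.5,[0,0,0.35],0]
    - [0.5,[0,0,0.65],0]
    - [0.5,[0,0,0.85],0]
    - [0.5,[0,0,0.96],0]
    - [0.5,[0,0,0.96],0]

```text
t: 13.4
tcp_pos: [0.6138, -0.0763, 0.1991]
tcp_rot: [0.122, 0.993, -0.0, -0.001]
ft_force: [0.8, -0.1, 0.9]
width: 0.0425
```

```bash
python3 s.py;python3 - <<'E'
from h import *
grab('scene','i')
a=load("scene","i")["img"][130:330,130:330]
cv2.imwrite("pics/crop7.png",cv2.resize(a,(600,600),interpolation=2)[:,:,::-1])
E
python3 - <<'E'
import numpy as np
p=np.array([55,-150.])
for a in(0,-15,-30,-45,-60):
    for r in (78,):
        t=np.radians(a);d=np.array([np.cos(t),np.sin(t)]);n=np.array([-d[1],d[0]])
        c=p+r*d-13*n   # rear pad on lever, tool turned with it
        print(a,c.round(1),((c-[133,-146.6])/150*[-1,1]).round(3))
E
```

```text
t 13.4 tcp [ 0.6138 -0.0763  0.1991] hop [ 132.9 -146.8] yheading-hopY -0.07 tilt [-0.002  0.    -1.   ] F [ 0.8 -0.1  0.9] Fhop [0.8 0.1] w 0.0425
0 [ 133. -163.] [-0.    -0.109]
-15 [ 127.  -182.7] [ 0.04  -0.241]
-30 [ 116.  -200.3] [ 0.113 -0.358]
-45 [ 101.  -214.3] [ 0.214 -0.452]
-60 [  82.7 -224. ] [ 0.335 -0.516]
```

View pics/crop7.png

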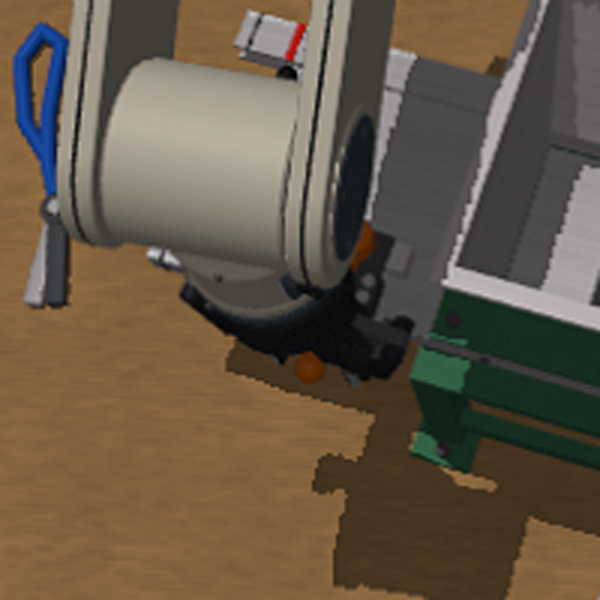

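The fingers straddle the lever arm; its end shows at (310,368) in the crop. I'll narrow the gap so the front finger misses the handle end, then swing.

```bash
cat > arc.py <<'E'
import numpy as np,sys
p=np.array([55,-150.])
def c(a,off=4.75,r=78):
    t=np.radians(a);d=np.array([np.cos(t),np.sin(t)]);n=np.array([-d[1],d[0]]);return p+r*d-off*n
x0,y0,h0=map(float,sys.argv[1:4])   # commanded hop xy, heading of tool y vs hopper y (deg, = lever angle)
t=np.radians(h0);tx=-np.array([np.cos(t),np.sin(t)]);ty=np.array([-np.sin(t),np.cos(t)])
for a in map(float,sys.argv[4:]):
    for off in (4.75,):
        s=c(a)-[x0,y0];print(a,c(a).round(1),(s@tx/150).round(3),(s@ty/150).round(3),((h0-a)/30).__round__(3))
E
python3 arc.py 133 -146.8 0 0 -8 -16 -24 -30 ; python3 arc.py 118 -193.1 -30 -38 -46 -53 -58 -60 -61
```

```text
0.0 [ 133.  -154.8] 0.0 -0.053 0.0
-8.0 [ 131.6 -165.6] 0.009 -0.125 0.267
-16.0 [ 128.7 -176.1] 0.029 -0.195 0.533
-24.0 [ 124.3 -186.1] 0.058 -0.262 0.8
-30.0 [ 120.2 -193.1] 0.086 -0.309 1.0
-38.0 [ 113.5 -201.8] -0.003 -0.065 0.267
-46.0 [ 105.8 -209.4] 0.016 -0.135 0.533
-53.0 [  98.1 -215.2] 0.041 -0.193 0.767
-58.0 [  92.3 -218.7] 0.063 -0.233 0.933
-60.0 [  89.9 -219.9] 0.073 -0.249 1.0
-61.0 [  88.7 -220.5] 0.078 -0.256 1.033
```

>>> move_arm:
  increments:
    - [0.3,[0,0,0],0]
    - [0.3,[0,0,0],0]
    - [0.3,[0,0,0],0]

```text
t: 13.82
tcp_pos: [0.6146, -0.0759, 0.2006]
tcp_rot: [0.122, 0.993, -0.0, 0.001]
ft_force: [0.4, 0.3, 0.4]
width: 0.0255
```

>>> move_arm:
  increments:
    - [0.3,[0,-0.053,0],0]
    - [0.3,[0.009,-0.125,0],0.267]
    - [0.3,[0.029,-0.195,0],0.533]
    - [0.3,[0.058,-0.262,0],0.8]
    - [0.3,[0.086,-0.309,0],1]

```text
t: 14.45
tcp_pos: [0.5911, -0.1186, 0.2002]
tcp_rot: [0.376, 0.926, 0.0, 0.001]
ft_force: [3.0, 1.1, -0.6]
width: 0.0255
```

```bash
python3 s.py; python3 arc.py 120.1 -193.1 -30 -38 -46 -53 -56 -58 -60
```

```text
t 14.45 tcp [ 0.5911 -0.1186  0.2002] hop [ 121.  -193.3] yheading-hopY -30.28 tilt [ 0.002 -0.    -1.   ] F [ 3.   1.1 -0.6] Fhop [2.7 1.8] w 0.0255
-38.0 [ 113.5 -201.8] 0.009 -0.072 0.267
-46.0 [ 105.8 -209.4] 0.028 -0.142 0.533
-53.0 [  98.1 -215.2] 0.053 -0.2 0.767
-56.0 [  94.7 -217.3] 0.066 -0.225 0.867
-58.0 [  92.3 -218.7] 0.075 -0.24 0.933
-60.0 [  89.9 -219.9] 0.085 -0.256 1.0
```

>>> move_arm:
  increments:
    - [0.3,[0.009,-0.072,0],0.267]
    - [0.3,[0.028,-0.142,0],0.533]
    - [0.3,[0.045,-0.18,0],0.7]
    - [0.3,[0.055,-0.205,0],0.8]
    - [0.3,[0.055,-0.205,0],0.8]

```text
t: 15.08
tcp_pos: [0.5632, -0.1347, 0.2001]
tcp_rot: [0.559, 0.829, 0.0, 0.0]
ft_force: [0.5, -0.7, -0.6]
width: 0.0255
```

```bash
python3 s.py; python3 arc.py 97.5 -215.6 -54 -56 -58 -60 -61 -62
```

```text
t 15.07 tcp [ 0.5632 -0.1347  0.2001] hop [  97.9 -215.6] yheading-hopY -54.03 tilt [ 0.001 -0.    -1.   ] F [ 0.5 -0.7 -0.6] Fhop [ 0.7 -0.6] w 0.0255
-56.0 [  94.7 -217.3] 0.002 -0.022 0.067
-58.0 [  92.3 -218.7] 0.004 -0.04 0.133
-60.0 [  89.9 -219.9] 0.007 -0.058 0.2
-61.0 [  88.7 -220.5] 0.008 -0.067 0.233
-62.0 [  87.4 -221.1] 0.01 -0.076 0.267
```

>>> move_arm:
  increments:
    - [0.3,[0.002,-0.022,0],0.067]
    - [0.3,[0.004,-0.04,0],0.133]
    - [0.3,[0.006,-0.05,0],0.17]
    - [0.3,[0.007,-0.055,0],0.2]
    - [0.3,[0.007,-0.055,0],0.2]

```text
t: 15.7
tcp_pos: [0.5552, -0.1363, 0.1998]
tcp_rot: [0.602, 0.799, -0.0, -0.0]
ft_force: [1.2, -1.0, 0.3]
width: 0.0258
```

```bash
python3 s.py
```

```text
t 15.7 tcp [ 0.5552 -0.1363  0.1998] hop [  90.4 -219.1] yheading-hopY -60.04 tilt [-0.  0. -1.] F [ 1.2 -1.   0.3] Fhop [ 1.4 -0.7] w 0.0258
```

>>> move_arm:
  increments:
    - [0.3,[0,-0.007,0],0]
    - [0.3,[0,-0.013,0],0]
    - [0.3,[0,-0.013,0],0]

```text
t: 16.08
tcp_pos: [0.5532, -0.1368, 0.1998]
tcp_rot: [0.602, 0.799, -0.0, -0.0]
ft_force: [1.2, -0.0, -0.4]
width: 0.0256
```

```bash
python3 s.py
```

```text
t 16.07 tcp [ 0.5532 -0.1368  0.1998] hop [  88.7 -220.2] yheading-hopY -60.04 tilt [-0.  0. -1.] F [ 1.2 -0.  -0.4] Fhop [1.2 0.3] w 0.0256
```

>>> move_arm:
  increments:
    - [0.3,[0,-0.008,0],0]
    - [0.3,[0,-0.014,0],0]
    - [0.3,[0,-0.014,0],0]

```text
t: 16.45
tcp_pos: [0.5526, -0.1372, 0.2001]
tcp_rot: [0.602, 0.799, 0.001, 0.001]
ft_force: [6.9, 0.9, -1.9]
width: 0.0256
```

```bash
python3 s.py; python3 - <<'E'
from h import *
grab('scene','j')
a=load("scene","j")["img"][130:280,150:300]
cv2.imwrite("pics/crop8.png",cv2.resize(a,(600,600),interpolation=2)[:,:,::-1])
E
```

```text
t 16.45 tcp [ 0.5526 -0.1372  0.2001] hop [  88.2 -220.7] yheading-hopY -60.04 tilt [ 0.003  0.    -1.   ] F [ 6.9  0.9 -1.9] Fhop [6.5 2.5] w 0.0256
```

View pics/crop8.png

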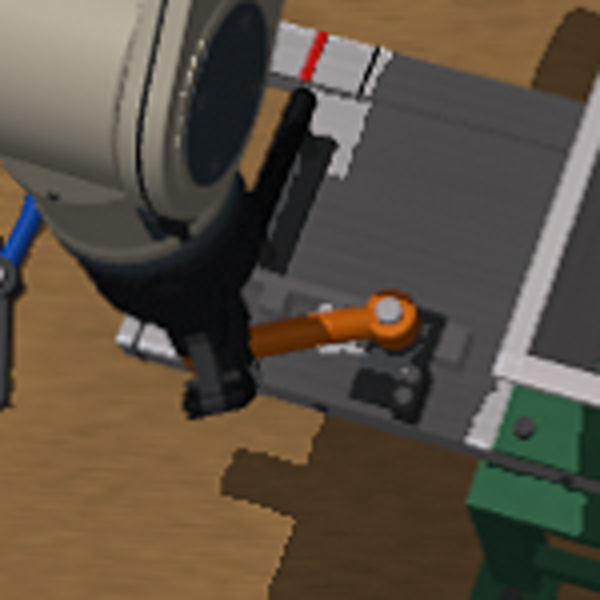

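The force has risen to 7 N with the arm stalled at about -60°, so it's against the home stop. I'll press slightly more, centre the fingers, and lift clear.

>>> move_arm:
  increments:
    - [0.3,[0,-0.008,0],0]
    - [0.3,[0,-0.008,0],0]

```text
t: 16.75
tcp_pos: [0.5523, -0.1373, 0.2002]
tcp_rot: [0.602, 0.799, 0.002, 0.002]
ft_force: [10.5, 3.0, -3.4]
width: 0.0257
```

```bash
python3 s.py
```

```text
t 16.75 tcp [ 0.5523 -0.1373  0.2002] hop [  88.  -220.8] yheading-hopY -60.04 tilt [ 0.005  0.    -1.   ] F [10.5  3.  -3.4] Fhop [9.4 5.5] w 0.0257
```

>>> move_arm:
  increments:
    - [0.3,[0,0.02,0],0]
    - [0.4,[0,0.02,0],0]
    - [0.4,[0,0.02,0],0]
    - [0.4,[0,0.02,-0.3],0]
    - [0.4,[0,0.02,-0.8],0]

```text
t: 17.38
tcp_pos: [0.5514, -0.1367, 0.3066]
tcp_rot: [0.602, 0.799, -0.001, -0.002]
ft_force: [1.4, 0.0, 0.6]
width: 0.034
```

```bash
python3 s.py
```

```text
t 17.38 tcp [ 0.5514 -0.1367  0.3066] hop [  86.9 -220.4] yheading-hopY -60.05 tilt [-0.005  0.001 -1.   ] F [1.4 0.  0.6] Fhop [1.3 0.4] w 0.034
```

>>> move_arm:
  increments:
    - [0.4,[-0.3,-0.2,-0.3],0]
    - [0.4,[-0.6,-0.4,-0.3],0]
    - [0.4,[-1,-0.7,-0.3],0]
    - [0.4,[-1,-0.7,-0.3],0]

```text
t: 17.88
tcp_pos: [0.4916, -0.3128, 0.3522]
tcp_rot: [0.603, 0.798, -0.0, -0.0]
ft_force: [0.0, 0.4, -0.4]
width: 0.0339
```

>>> move_arm:
  increments:
    - [0.4,[-0.3,-0.1,0],0]
    - [0.4,[-0.6,-0.2,0],0]
    - [0.4,[-0.7,-0.3,0],0]
    - [0.4,[-0.7,-0.3,0],0]

```text
t: 18.38
tcp_pos: [0.4784, -0.4234, 0.3517]
tcp_rot: [0.602, 0.798, 0.0, -0.001]
ft_force: [-0.2, 1.4, -0.4]
width: 0.0341
```

```bash
python3 s.py; python3 - <<'E'
from h import *
grab('scene','k');grab('top','k')
a=load("scene","k")["img"][120:240,170:290];b=load("top","k")["img"][235:355,350:470]
cv2.imwrite("pics/crop9.png",np.hstack([cv2.resize(a,(400,400),interpolation=2),cv2.resize(b,(400,400),interpolation=2)])[:,:,::-1])
E
python3 m2.py k; python3 edge.py k
```

```text
t 18.38 tcp [ 0.4784 -0.4234  0.3517] hop [  85.2 -516.2] yheading-hopY -60.13 tilt [-0.001  0.001 -1.   ] F [-0.2  1.4 -0.4] Fhop [-0.5  1.4] w 0.0341
scene handle ends [[0.4183, -0.1148], [0.5073, -0.1371]] len 0.0917 ang -14.08 zmed 0.217 c [ 0.4634 -0.126   0.212 ]
scene lever ends [[0.535, -0.0501], [0.56, -0.1562]] len 0.109 ang -76.76 zmed 0.2236 c [ 0.5479 -0.1046  0.219 ]
scene red [201.2 209.6] [ 0.5281 -0.1581  0.178 ] 17
top handle ends [[0.4217, -0.1132], [0.509, -0.1351]] len 0.09 ang -14.08 zmed 0.216 c [ 0.4649 -0.124   0.212 ]
top lever ends [[0.5354, -0.0522], [0.563, -0.1536]] len 0.1051 ang -74.79 zmed 0.2227 c [ 0.5505 -0.1076  0.219 ]
top red [436.6 264.8] [ 0.5396 -0.1586  0.178 ] 21
tri handle e0 [ 0.4218 -0.1127  0.2191] [0.0005 0.0005]
tri handle e1 [ 0.5089 -0.1352  0.2163] [0.0008 0.0008]
tri handle c [ 0.465  -0.1243  0.2158] [0.0008 0.0008]
tri lever e0 [ 0.5352 -0.0511  0.2191] [0.0011 0.0011]
tri lever e1 [ 0.5625 -0.1533  0.2263] [0.0009 0.0009]
tri lever c [ 0.5498 -0.1054  0.2233] [0.0017 0.0017]
top edge x -0.062 y -242.5 g 8.9 in/out 152.0 34.0
to
[... 158 characters left out ...]
 x 0.056 y -246.5 g 8.2 in/out 117.0 60.0
top edge x 0.062 y -246.5 g 6.3 in/out 123.0 62.0
top red x -0.088 -244.0
top red x -0.08 -244.2
top red x -0.072 -244.3
top red x 0.072 -244.4
top red x 0.08 -244.6
top red x 0.088 -226.4
scene edge x -0.062 y -238.5 g 16.4 in/out 154.0 16.0
scene edge x -0.056 y -237.0 g 15.3 in/out 154.0 16.0
scene edge x -0.05 y -236.5 g 16.8 in/out 155.0 15.0
scene edge x 0.05 y -252.5 g 16.2 in/out 136.0 32.0
scene edge x 0.056 y -238.0 g 10.8 in/out 158.0 63.0
scene edge x 0.062 y -246.0 g 14.3 in/out 147.0 68.0
scene red x -0.088 -246.1
scene red x -0.08 -246.2
scene red x -0.072 -246.2
scene red x 0.072 -227.8
scene red x 0.08 -235.9
scene red x 0.088 -243.7
```

View pics/crop9.png

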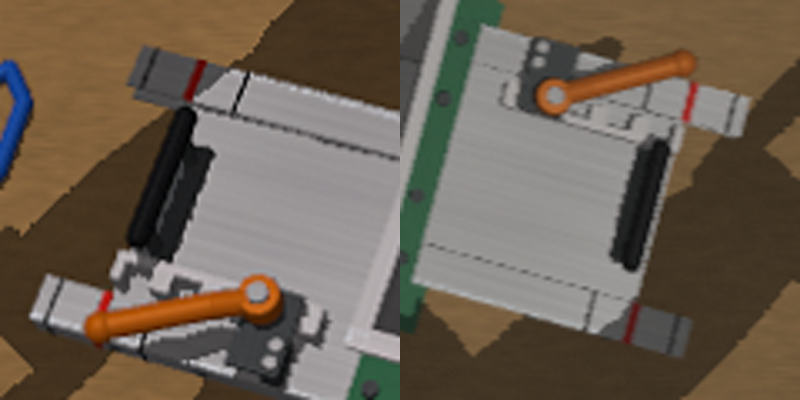

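View pics/k_scene.png

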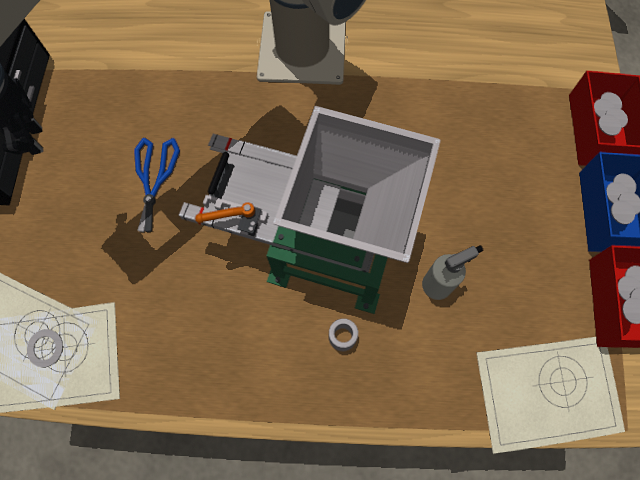

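The lever now reads about 1.5° further home than at the start (-74.8/-76.8° against -73.5/-75.2°). The blade edge is unchanged, level with the red lines, and the snips, sleeve and oiler are where they were. I'll hand in.

```bash
python3 -c "
from rig import manip
print(manip.sign_off(), manip.get_obs()['t'])"
```

```text
the job is handed in; nothing more can be done
the job is handed in; nothing more can be done
```

The gate is locked at the half-open setting. I swung the lever fully open with shut fingers, pulled the gate out about 60 mm by its handle, then swung the lever back to its hard stop and moved the arm clear. The job was handed in at about 18.5 s.

**Lever:** The arm stalled at about 11 N against the home stop. In both views the lever reads about 1.5° further home than it started, which fits the 0–0.04 rad it started with.

**Gate:** The top view puts the blade's front edge 0 to 2 mm past the red lines, and the handle moved 59.4 mm. The only clear spot on the edge in the scene view fell 0.6 mm short of the red line. I take it as level within about 1 mm. The gate did not shift when the lever closed.

**Checks that disagreed or could not be made:**
- The other blade-edge readings in the scene view did not fit. On the left the handle hides the edge, and on the right two of the three readings were scattered.
- The two cameras differ by 1–2 mm in absolute position.
- The lock itself was not tested by pulling on the gate.

**Other things on the bench:** The snips, sleeve and oiler look unmoved in the last picture. I did not check the tote directly, but no move came near it.

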